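# Pin the filter clamp and start its captive screw

### The arm

A 6-joint arm with a two-finger parallel gripper is mounted at the origin on a cart in front of the work surface, level with it; the furniture and walls round the work are solid. World frame = base frame: x ahead of the robot, y to its left, z up, the work surface at z = 0. Lengths are in m, angles in rad, forces in N, time in s.
With the tool pointing down it reaches from about 0.375 to 0.975 m from the base axis. Payload 3.8 kg.
Tool frame: the origin (TCP) lies between the finger pads, 19 mm behind the fingertips; this is the grasp point; z points along the fingers, y is the line along which they close (so a half turn about z gives the same grasp; the last joint's range is limited). The gripper opens to 85 mm and grips with 20 to 120 N. Pads are 22 mm wide; open, the fingers measure 114 mm over their backs; the gripper's body (76 mm by 85 mm) begins 54 mm behind the grasp point. The pads swing forward as they close: fully open they stand 13 mm farther back than shut.
Start: joints at [1.302, 0.264, 1.604, -0, 1.274, -0.037], TCP at [0.155, 0.657, 0.25] pointing down, gripper open.
Joint ranges: [-2.63, 2.63], [-0.94, 2.18], [0.31, 2.57], [-1.31, 4.45], [0, 2.66], [-2.55, 2.55]. Speed limits (rad/s): [2.57, 2.57, 3.14, 3.14, 3.14, 3.14].

### API

Orientations are given as a rotation vector (axis times angle).
In Python, from workcell import status, read_camera, workorder, masks_of gives the robot as it stands.
- The arm moves only by the tool drive_tool, never from a script. Its argument "rows" is a list of rows, each a list of 7 numbers: the turn, a rotation vector about the tool's x, y, z in degrees, then the shift along the tool's x, y, z in m, then the opening, from 0 (shut) to 1 (fully open). In form: [[ax, ay, az, tx, ty, tz, claw], ...]. A call has 1 to 8 rows; each row shifts and turns the commanded pose from where the row before left it, along the tool's axes as they then stand; what a row does not reach is not made up. A row lasts 1/12 s, in which the tool goes at most 41.7 mm and 7.16 degrees, less where a joint would pass 70% of its speed; a pose out of reach is approached as far as the arm can. A call is refused whole if a number of a shift passes 0.0417 or a number of a turn 7.16, either way. A call with a gripper value outside its range is refused whole. The fingers move at their own pace and stop on an object; "force" is the grip in N (left out, the last holds). Time passes only in rows, so rows that do not move let the fingers close. It gives the time, the measured TCP pose, the force, the opening and the grip force at its end, in the units of the state.
- status.read_state(): the state, without advancing time (a new reading comes with each control period).
- read_camera(name): name is "side" or "top" or "wrist"; returns a dict with "color" (384x512x3 uint8, red, green, blue), "intrinsics" (3x3 intrinsics, pixels), "D" ([k1, k2, p1, p2, k3] as OpenCV has them; the pictures are not rectified), "world_from_camera" (4x4, takes a point from camera to world coordinates); the wrist camera has in their place "mount" (4x4, takes a point from camera to tool coordinates, whose origin is the TCP and whose axes are the flange's). Camera axes: x right, y up, looking along -z (the intrinsics and any distortion apply to the point x, -y, -z); pixel columns grow to the right and rows downward; lengths in m; the calibration is good to about 2 mm. A picture is of the moment at which its call begins: read the wrist's pose just before it. There is no depth.
- workorder.finish_job(): hands the job in; it is judged then, once.
Trained networks look in a picture, given as the dict that the camera call returned (one of the last four; its "shot" number tells which), for a name from the list of things; names that differ only in an ending like _2 or _b are one class to them, and where a whole thing is asked for, a point or a joint stands for the part that bears it (a point fixed in the world has none). Each returns a list of dicts, best first, with "score" (0 to 1); they miss things now and then, are a little off and sometimes report something else, mostly with a low value. They report only what shows in the picture. A call takes as long as a camera call.
- masks_of(picture, name): "mask" (384x512 bool, what is visible of it) and "bbox" ([left, top, right, bottom] in pixels, round what is visible of it).
The state is a dict: "time": time; "q": joint angles; "joint_vel": joint speeds; "joint_torque": joint torques, N m; "tool_pos": TCP position; "tcp_rot": TCP orientation; "wrist_force": force on the tool from outside, world axes, zero at the start; "torque": the same for the moment, N m; "width": opening from 0.0 (shut) to 1.0 (fully open); "grip_force": force on a finger pad.
Only numpy, scipy, OpenCV 4.12 (cv2) and the standard library are available. Lean on these libraries where they do the work, as an engineer would, in place of code of your own. Each camera call takes 0.05 s, during which the arm holds its last target. There are 200 camera calls.

### The job

Get the filter clamp on the bench ready for tightening. Take the slim, straight-handled locating pin out of its block and push it fully home through the swing bar into the post below, and let it go, so that the bar cannot swing; leave the ball-headed pin and everything else on the bench where it is. Then start the captive hand screw properly: turn its knob backward (counter-clockwise) until the thread drops, then one turn forward from there, and finish with the knob still held in the gripper, because I want to check the seal before it is tightened.

Things in the scene. Friction and masses are not known exactly. Their poses are not given: they have to be found in the camera images.
- filter_clamp: aluminium base plate 96 x 260 mm (x, y), fixed, top at z = 15; origin: centre of its underside; y runs along the bar to the pivot. On it at y (mm): pivot pillar +100 (bolt top z = 96), filter cell +44, square pin post -12, round threaded boss -92 (diameter 37, mouth z = 48). Over all lies the swing bar, 32 wide, 14 thick, top z = 86
- swing_bar (a joint): swing of the bar about its pivot, rad: 0 = closed against its stop, all holes in line (as it starts); grows as its knob end swings toward -x of the clamp. Only friction (about 1.2 N m) holds it until the pin is in
- bar_hole (a point): centre of the mouth of the pin hole, on the bar's top face, 86 mm above the bench. Hole diameter 9 mm with a small chamfer, through the bar (14 mm) and on 32 mm deep into the post below. The knob's axis is 80 mm away
- locating_pin: slim steel pin, upright in one of the block's two holes. Origin: centre of its tip, z up. Shank diameter 8, 40 mm long, tapered nose; collar diameter 17, 3 high, its underside is the shoulder; straight handle diameter 14, 37 long; 80 overall, 60 g. In the block it stands on its shoulder. Hold it 26 mm above the shoulder to keep fingertips clear of the bar
- pin_shoulder (a point): point on the pin's axis in the plane of the shoulder's underside, 40 mm above its tip; meets point bar_hole when the pin is fully home
- ball_pin: the other pin, not to be used: ball head diameter 20, shank diameter 11 (too thick for the bar's hole), 72 mm overall; origin at its tip, z up; stands in the other hole of the block
- pin_block: aluminium block 40 x 110 x 42 mm (x, y, z) with a 5 mm high foot rim 4 mm wide, fixed; origin at the centre of its underside; its two holes lie at y = +30 and -30 mm; either pin may stand in either
- screw_knob: black fluted round knob of the captive hand screw, diameter 34, 28 high, raised index rib on top. Origin on the screw's axis at its underside, z up; underside 22 mm above the bar at the start, 13 mm after the job. 10 to 20 N grip turns it without slip. The screw (0.3 kg) turns freely and falls by its weight onto the thread when slackened, not while clamped
- knob_mid (a point): on the screw's axis at half the knob's height; moves and turns with it
- screw_turn (a joint): angle of the hand screw, rad, grows clockwise seen from above (forward, screwing in: a right-hand thread); about 0 at the start; counts whole turns on. Where the thread starts is not marked: it lies 0.6 to 1.8 rad backward of the start
- screw_depth (a joint): how far the screw is down, m: 0.001 to 0.002 at the start, resting on top of the boss's first thread. Turned backward it climbs slowly to 0.0005, then drops one pitch (5 mm) at the start of the thread, once slack. From there each forward turn takes it 5 mm deeper: 0.0055 at the drop, 0.0105 one turn on. Axial play 0.8 mm
- counting_chamber: bystander, leave it alone: flat glass counting slide, 35x76x5 mm; origin at the centre of its underside
- coverslips: bystander, leave it alone: small cover-slip box, 30x30x13 mm; origin at the centre of its underside
- tweezers: bystander, leave it alone: steel tweezers lying flat, 15x118x9 mm; origin at the centre of its underside
- timer: bystander, leave it alone: white bench timer, 58x66x20 mm; origin at the centre of its underside
- petri_2: bystander, leave it alone: petri dish, diameter 90, 15 high mm; origin at the centre of its underside
- marker_b: bystander, leave it alone: felt marker lying flat, 13x136x15 mm; origin at the centre of its underside
- flask_b: bystander, leave it alone: small conical flask with foam stopper, diameter 69, 131 high mm; origin at the centre of its underside
- beaker_100: bystander, leave it alone: small empty glass beaker, 59x53x67 mm; origin at the centre of its underside

How it is judged:
By the outcome, as a careful person would: the job done as asked, in the order asked, and still so for the second after the job is handed in, while the arm keeps its last pose, push and grip.
It also fails if it takes over 72 s, if anything falls off the work surface, if the arm or the gripper's body presses on something with over 40 N, if the wrist force passes 120 N, or if a joint passes its speed limit or range.

## Working session

There is one attempt and no reset: what is moved stays moved. The work goes in short steps, Python scripts to look and compute and a tool call to move; the robot and the scene stay as the last step left them, time stands still between calls to the robot, and variables do not carry over. Pictures are saved under pics/ and viewed, at most 12 in all, crops included, and the job is handed in when it is done.

Besides the shell and the picture viewer there is one more tool, called by a JSON object that holds its "op" and its "data". drive_tool: Moves the arm, as the interface text tells. Its arguments: {"type":"object","properties":{"rows":{"type":"array"},"force":{"type":"number"}},"required":["rows"]}

```bash
mkdir -p pics; ls; cat > h.py <<'E'
import numpy as np, cv2, json
from scipy.spatial.transform import Rotation as R
from workcell import status, read_camera, workorder, masks_of
def save(p,f): cv2.imwrite('pics/'+f,p['color'][:,:,::-1])
def pose(p,st=None):
    if 'world_from_camera' in p: return np.array(p['world_from_camera'])
    T=np.eye(4);T[:3,:3]=R.from_rotvec(st['tcp_rot']).as_matrix();T[:3,3]=st['tool_pos'];return T@np.array(p['mount'])
def ray(p,uv,st=None):
    T=pose(p,st);n=cv2.undistortPoints(np.array([[uv]],float),np.array(p['intrinsics']),np.array(p['D']))[0,0]
    return T[:3,3],T[:3,:3]@np.array([n[0],-n[1],-1])
def atz(p,uv,z,st=None):
    o,d=ray(p,uv,st);return o+d*(z-o[2])/d[2]
def proj(p,X,st=None):
    T=np.linalg.inv(pose(p,st));c=(T[:3,:3]@np.atleast_2d(X).T).T+T[:3,3];c=c*[1,-1,-1]
    return cv2.projectPoints(c,np.zeros(3),np.zeros(3),np.array(p['intrinsics']),np.array(p['D']))[0][:,0]
E
cat > a.py <<'E'
from h import *
s=status.read_state();print({k:np.round(v,3).tolist() for k,v in s.items()})
P={}
for c in ['top','side','wrist']:
    p=read_camera(c);save(p,c+'0.png')
    for n in ['locating_pin','ball_pin','screw_knob','swing_bar','pin_block','filter_clamp']:
        for m in masks_of(p,n)[:2]:
            ys,xs=np.nonzero(m['mask']);print(c,n,round(m['score'],2),np.round(m['bbox']),xs.mean().round(1),ys.mean().round(1),len(xs))
    print(c,np.round(pose(p,s),3).tolist())
im=np.hstack([cv2.imread('pics/%s0.png'%c) for c in ['top','side']])
E
python3 a.py
```

```text
pics
{'time': 0.0, 'q': [1.302, 0.265, 1.605, -0.0, 1.274, -0.037], 'joint_vel': [-0.001, -0.001, 0.002, 0.0, -0.001, -0.001], 'joint_torque': [-0.003, -51.51, -36.732, -0.0, 0.013, 0.0], 'tool_pos': [0.155, 0.656, 0.249], 'tcp_rot': [-0.363, -3.12, 0.004], 'wrist_force': [0.251, -0.352, -0.373], 'torque': [-0.045, -0.009, -0.009], 'grip_force': 0.0, 'width': 1.002}
top locating_pin 0.66 [340. 121. 370. 152.] 355.0 135.1 500
top screw_knob 0.56 [316. 184. 328. 197.] 321.6 189.6 136
top screw_knob 0.53 [169. 212. 205. 231.] 186.4 222.0 631
top swing_bar 0.67 [248. 167. 329. 199.] 289.2 182.9 963
top pin_block 0.62 [167. 212. 207. 233.] 185.5 221.7 639
top filter_clamp 0.56 [241. 163. 334. 214.] 286.1 186.4 2707
top [[-0.014, 0.99, -0.137, 0.38], [-1.0, -0.011, 0.018, 0.055], [0.016, 0.137, 0.99, 1.418], [0.0, 0.0, 0.0, 1.0]]
side locating_pin 0.41 [261. 183. 319. 213.] 295.2 193.0 632
side ball_pin 0.41 [249. 177. 328. 231.] 288.7 203.7 1977
side screw_knob 0.64 [308. 184. 318. 192.] 311.0 187.4 109
side swing_bar 0.76 [260. 177. 316. 216.] 294.3 192.3 700
side pin_block 0.72 [199. 186. 200. 199.] 200.1 191.8 43
side filter_clamp 0.89 [250. 179. 330. 233.] 288.9 204.1 2163
side [[0.48, 0.373, -0.794, -0.695], [-0.877, 0.188, -0.442, -0.654], [-0.015, 0.909, 0.417, 0.745], [0.0, 0.0, 0.0, 1.0]]
wrist swing_bar 0.67 [165. 324. 193. 349.] 177.8 334.9 404
wrist pin_block 0.52 [ 70. 376.  97. 384.] 83.2 379.4 195
wrist [[0.23, -0.926, -0.3, 0.079], [0.973, 0.218, 0.074, 0.675], [-0.003, -0.309, 0.951, 0.373], [0.0, 0.0, 0.0, 1.0]]
```

View pics/top0.png

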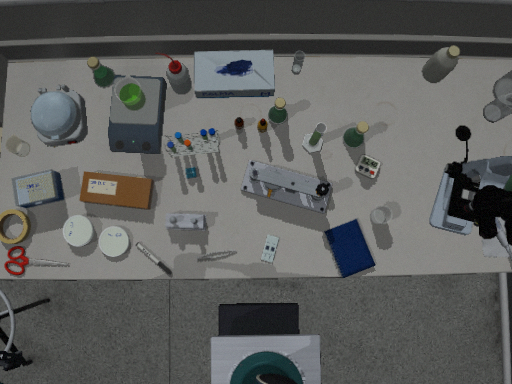

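View pics/side0.png

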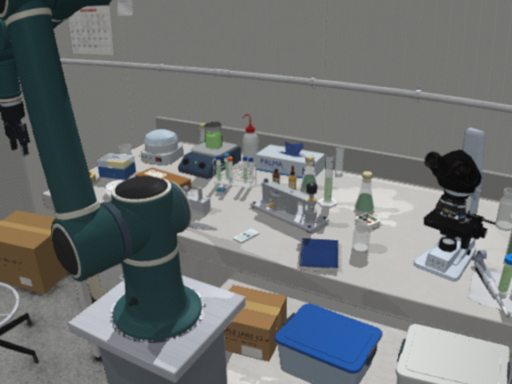

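```bash
cat > b.py <<'E'
from h import *
p=read_camera('top');s=status.read_state();w=read_camera('wrist')
for n,z,uv in [('knob',.136,(321.6,189.6)),('knobtop',.136,(320.6,190)),('block',.042,(185.5,221.7)),('barL',.086,(248,172)),('clampc',.015,(287,188))]: print(n,atz(p,uv,z).round(3))
print(np.round(w['mount'],3).tolist(),w['intrinsics'],p['intrinsics'])
E
python3 b.py
```

```text
knob [ 0.557 -0.156  0.136]
knobtop [ 0.556 -0.153  0.136]
block [0.481 0.225 0.042]
barL [0.617 0.043 0.086]
clampc [ 0.58  -0.073  0.015]
[[-0.0, 0.951, 0.309, 0.079], [1.0, -0.0, 0.001, 0.001], [0.001, 0.309, -0.951, -0.124], [0.0, 0.0, 0.0, 1.0]] [[278.08090126   0.         251.11864946]
 [  0.         278.08090126 191.21220609]
 [  0.           0.           1.        ]] [[477.54867945   0.         252.6978999 ]
 [  0.         477.54867945 190.27629684]
 [  0.           0.           1.        ]]
```

The top view shows the clamp lying from the pivot at about (250,170) to the knob at (322,189), and the block at (186,221) with two pins. The side view agrees. Next I'll move over the block.

```bash
cat > plan.py <<'E'
from h import *
import sys
# plan.py x y z yaw_x_deg claw
def plan(x,y,z,yaw,claw,vmax=.041,wmax=7):
    s=status.read_state();M=R.from_rotvec(s['tcp_rot']);p=np.array(s['tool_pos'])
    c,sn=np.cos(np.radians(yaw)),np.sin(np.radians(yaw))
    G=R.from_matrix(np.array([[c,sn,0],[sn,-c,0],[0,0,-1]]).T)
    d=np.array([x,y,z])-p;rv=(M.inv()*G).as_rotvec(degrees=True)
    n=int(max(1,np.ceil(np.linalg.norm(d)/vmax),np.ceil(np.linalg.norm(rv)/wmax)))
    print('n',n,'rv',rv.round(2),'tool shift',M.inv().apply(d).round(4),'pos',p.round(4))
    st=R.from_rotvec(rv/n,degrees=True);r=M;rows=[]
    for i in range(n):
        rows.append([*np.round(rv/n,2),*np.round(r.inv().apply(d/n),4),claw]);r=r*st
    for i in range(0,n,8): print(json.dumps([[float(v) for v in q] for q in rows[i:i+8]]))
if __name__=='__main__': plan(*map(float,sys.argv[1:]))
E
python3 plan.py .48 .225 .23 90 1
```

```text
n 14 rv [-0.    0.   76.72] tool shift [-0.4155 -0.3457  0.02  ] pos [0.155  0.6569 0.25  ]
[[-0.0, 0.0, 5.48, -0.0297, -0.0247, 0.0014, 1.0], [-0.0, 0.0, 5.48, -0.0319, -0.0217, 0.0014, 1.0], [-0.0, 0.0, 5.48, -0.0338, -0.0186, 0.0014, 1.0], [-0.0, 0.0, 5.48, -0.0355, -0.0153, 0.0014, 1.0], [-0.0, 0.0, 5.48, -0.0368, -0.0118, 0.0014, 1.0], [-0.0, 0.0, 5.48, -0.0377, -0.0083, 0.0014, 1.0], [-0.0, 0.0, 5.48, -0.0383, -0.0046, 0.0014, 1.0], [-0.0, 0.0, 5.48, -0.0386, -0.0009, 0.0014, 1.0]]
[[-0.0, 0.0, 5.48, -0.0385, 0.0027, 0.0014, 1.0], [-0.0, 0.0, 5.48, -0.0381, 0.0064, 0.0014, 1.0], [-0.0, 0.0, 5.48, -0.0373, 0.01, 0.0014, 1.0], [-0.0, 0.0, 5.48, -0.0362, 0.0135, 0.0014, 1.0], [-0.0, 0.0, 5.48, -0.0347, 0.0169, 0.0014, 1.0], [-0.0, 0.0, 5.48, -0.0329, 0.0202, 0.0014, 1.0]]
```

{"op": "drive_tool", "data": {"rows": [[0,0,5.5,-0.03,-0.025,0.001,1],[0,0,5.5,-0.032,-0.022,0.001,1],[0,0,5.5,-0.034,-0.019,0.001,1],[0,0,5.5,-0.036,-0.015,0.001,1],[0,0,5.5,-0.037,-0.012,0.001,1],[0,0,5.5,-0.038,-0.008,0.001,1],[0,0,5.5,-0.038,-0.005,0.001,1],[0,0,5.5,-0.039,-0.001,0.001,1]]}}

```text
time: 1.82
tool_pos: [0.3422, 0.4066, 0.2422]
tcp_rot: [1.512, 2.754, 0.001]
wrist_force: [0.2, 0.6, -0.5]
width: 1.003
grip_force: 0.0
```

{"op": "drive_tool", "data": {"rows": [[0,0,5.5,-0.039,0.003,0.002,1],[0,0,5.5,-0.038,0.006,0.002,1],[0,0,5.5,-0.037,0.01,0.002,1],[0,0,5.5,-0.036,0.014,0.002,1],[0,0,5.5,-0.035,0.017,0.002,1],[0,0,5.5,-0.033,0.02,0.002,1],[0,0,0,0,0,0,1]]}}

```text
time: 2.4
tool_pos: [0.4838, 0.2172, 0.23]
tcp_rot: [2.234, 2.204, -0.0]
wrist_force: [-0.6, -0.0, -0.0]
width: 1.0
grip_force: 0.0
```

```bash
cat > c.py <<'E'
from h import *
import sys
s=status.read_state();print(s['time'],np.round(s['tool_pos'],4),np.round(s['q'],3))
p=read_camera('wrist');save(p,sys.argv[1]);np.savez('last.npz',T=pose(p,s))
for n in sys.argv[2:]:
    for m in masks_of(p,n)[:2]:
        ys,xs=np.nonzero(m['mask']);print(n,round(m['score'],2),np.round(m['bbox']),xs.mean().round(1),ys.mean().round(1),len(xs))
E
python3 c.py w1.png locating_pin ball_pin pin_block
```

```text
2.4 [0.4838 0.2172 0.23  ] [ 0.377  0.003  1.935 -0.004  1.202  0.392]
locating_pin 0.68 [244. 181. 258. 205.] 252.6 191.7 323
locating_pin 0.39 [176. 302. 228. 329.] 201.9 313.7 949
ball_pin 0.6 [246. 128. 264. 148.] 254.8 137.4 287
pin_block 0.8 [231. 107. 276. 209.] 253.0 153.9 3116
```

View pics/w1.png

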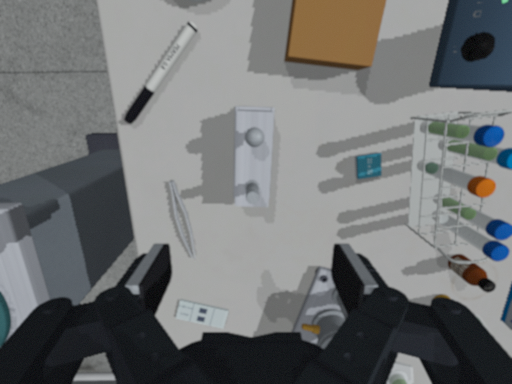

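Wrist view: the ball pin is at (254,137) and the straight-handled pin at (252,190), the near hole. I'll fit the block and pin silhouettes with the calibration.

```bash
cat > fit.py <<'E'
from h import *
from scipy.optimize import minimize
def cyl(x,y,d,z0,z1):
    a=np.linspace(0,2*np.pi,24,endpoint=False)
    return np.array([[x+d/2*np.cos(t),y+d/2*np.sin(t),z] for t in a for z in (z0,z1)])
def box(x,y,yaw,lx,ly,z0,z1):
    c,s=np.cos(yaw),np.sin(yaw)
    return np.array([[x+c*a-s*b,y+s*a+c*b,z] for a in(-lx/2,lx/2) for b in(-ly/2,ly/2) for z in(z0,z1)])
def sil(p,parts,s,k=4):
    im=np.zeros((384*k,512*k),np.uint8)
    for P in parts:
        u=(proj(p,P,s)+.5)*k
        cv2.fillConvexPoly(im,cv2.convexHull(np.round(u).astype(np.int32)),255)
    return cv2.resize(im,(512,384),interpolation=cv2.INTER_AREA)/255.
def fit(p,mask,parts,x0,s,step):
    m=cv2.GaussianBlur(mask.astype(float),(0,0),1)
    f=lambda x:((cv2.GaussianBlur(sil(p,parts(*x),s),(0,0),1)-m)**2).sum()/m.sum()
    sim=np.vstack([x0]+[np.array(x0)+np.eye(len(x0))[i]*step[i] for i in range(len(x0))])
    r=minimize(f,x0,method='Nelder-Mead',options=dict(initial_simplex=sim,xatol=1e-4,fatol=1e-4,maxfev=200))
    return r.x,r.fun
E
cat > d.py <<'E'
from fit import *
s=status.read_state();p=read_camera('wrist')
pin=masks_of(p,'locating_pin')[0];blk=masks_of(p,'pin_block')[0];bp=masks_of(p,'ball_pin')[0]
print(pin['bbox'],fit(p,pin['mask'],lambda x,y:[cyl(x,y,17,.042,.045)*[1,1,1] if 0 else cyl(x,y,.017,.042,.045),cyl(x,y,.014,.045,.082)],[.484,.195],s,[.006,.006]))
bm=blk['mask']|pin['mask']|bp['mask']
print(blk['bbox'],fit(p,bm,lambda x,y,w:[box(x,y,w,.04,.11,0,.042)],[.484,.225,0.0],s,[.006,.006,.1]))
ys,xs=np.nonzero(bp['mask']);print('ball xy at z .07',atz(p,(xs.mean(),ys.mean()),.07,s))
t=read_camera('top')
for n in ['swing_bar','filter_clamp']:
    print(n,[ (m['score'],m['bbox']) for m in masks_of(p,n)[:1]])
E
python3 d.py; python3 plan.py .56 -.10 .27 90 1
```

```text
[247.9, 186.1, 260.3, 209.8] (array([0.48586707, 0.20034739]), np.float64(0.013967903048350029))
[234.5, 114.0, 277.4, 214.0] (array([ 0.48674406,  0.23242175, -0.04725039]), np.float64(0.02669417605588995))
ball xy at z .07 [0.48891495 0.26140743 0.07      ]
swing_bar []
filter_clamp [(0.7, [298.0, 268.6, 348.0, 348.4])]
n 9 rv [ 0.01 -0.   -0.18] tool shift [-0.3229  0.081  -0.0399] pos [0.48   0.2231 0.2301]
[[0.0, -0.0, -0.02, -0.0359, 0.009, -0.0044, 1.0], [0.0, -0.0, -0.02, -0.0359, 0.009, -0.0044, 1.0], [0.0, -0.0, -0.02, -0.0359, 0.009, -0.0044, 1.0], [0.0, -0.0, -0.02, -0.0359, 0.009, -0.0044, 1.0], [0.0, -0.0, -0.02, -0.0359, 0.0089, -0.0044, 1.0], [0.0, -0.0, -0.02, -0.0359, 0.0089, -0.0044, 1.0], [0.0, -0.0, -0.02, -0.0359, 0.0089, -0.0044, 1.0], [0.0, -0.0, -0.02, -0.0359, 0.0089, -0.0044, 1.0]]
[[0.0, -0.0, -0.02, -0.0359, 0.0089, -0.0044, 1.0]]
```

```bash
python3 plan.py .486 .201 .075 87.3 0.5
```

```text
n 4 rv [ 0.01 -0.    2.52] tool shift [-0.0221  0.006   0.1551] pos [0.48   0.2231 0.2301]
[[0.0, -0.0, 0.63, -0.0055, 0.0015, 0.0388, 0.5], [0.0, -0.0, 0.63, -0.0055, 0.0016, 0.0388, 0.5], [0.0, -0.0, 0.63, -0.0055, 0.0016, 0.0388, 0.5], [0.0, -0.0, 0.63, -0.0055, 0.0017, 0.0388, 0.5]]
```

{"op": "drive_tool", "data": {"rows": [[0,0,2.5,-0.022,0.006,0.0,0.5],[0,0,0,0,0,0.035,0.5],[0,0,0,0,0,0.035,0.5],[0,0,0,0,0,0,0.5]]}}

```text
time: 3.28
tool_pos: [0.4814, 0.1987, 0.1534]
tcp_rot: [-2.271, -2.164, 0.017]
wrist_force: [-1.8, -1.2, -1.4]
width: 0.503
grip_force: 0.0
```

```bash
cat > e.py <<'E'
from fit import *
s=status.read_state();p=read_camera('wrist');s2=status.read_state();save(p,'w2.png')
print(s['time'],s['tool_pos'],s2['tool_pos'])
for m in masks_of(p,'locating_pin')[:2]:
    print(m['score'],m['bbox'],fit(p,m['mask'],lambda x,y:[cyl(x,y,.017,.042,.045),cyl(x,y,.014,.045,.082)],[.486,.201],s,[.006,.006]))
import plan;plan.plan(.486,.201,.068,87.3,.5)
E
python3 e.py
```

```text
3.2833 [0.48142049 0.19869136 0.15344065] [0.48278817 0.19930151 0.1562234 ]
0.88 [247.9, 184.1, 266.2, 214.3] (array([0.48601389, 0.20080392]), np.float64(0.031164843328454744))
n 3 rv [-0.21  0.09 -0.05] tool shift [0.0011 0.0014 0.0909] pos [0.4849 0.2001 0.1589]
[[-0.07, 0.03, -0.02, 0.0004, 0.0005, 0.0303, 0.5], [-0.07, 0.03, -0.02, 0.0004, 0.0004, 0.0303, 0.5], [-0.07, 0.03, -0.02, 0.0003, 0.0004, 0.0303, 0.5]]
```

View pics/w2.png

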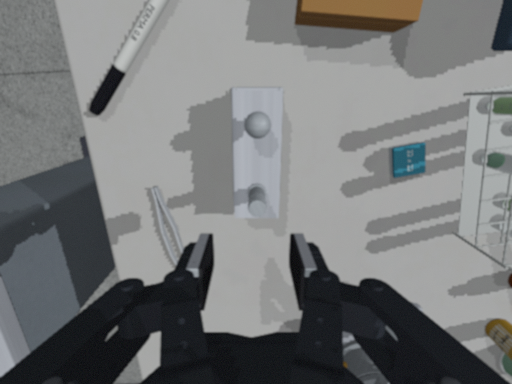

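The pin at (257,200) is centred between the fingers, so I'll descend and grip it.

{"op": "drive_tool", "data": {"rows": [[0,0,0,0,0,0.036,0.45],[0,0,0,0,0,0.036,0.4],[0,0,0,0,0,0.02,0.4],[0,0,0,0,0,0,0.4],[0,0,0,0,0,0,0.4]], "force": 40}}

```text
time: 3.8
tool_pos: [0.487, 0.2008, 0.0692]
tcp_rot: [2.274, 2.167, 0.001]
wrist_force: [-0.4, -0.4, -0.4]
width: 0.403
grip_force: 0.0
```

{"op": "drive_tool", "data": {"rows": [[0,0,0,0,0,0,0.0],[0,0,0,0,0,0,0.0],[0,0,0,0,0,0,0.0],[0,0,0,0,0,0,0.0],[0,0,0,0,0,0,0.0]]}}

```text
time: 4.22
tool_pos: [0.4881, 0.2013, 0.0711]
tcp_rot: [2.274, 2.166, 0.007]
wrist_force: [-3.3, 1.1, 6.0]
width: 0.15
grip_force: 38.9
```

{"op": "drive_tool", "data": {"rows": [[0,0,0,0,0,-0.01,0],[0,0,0,0,0,-0.03,0],[0,0,0,0,0,-0.04,0],[0,0,0,0,0,-0.04,0],[0,0,0,0,0,-0.04,0],[0,0,0,0,0,-0.01,0],[0,0,0,0,0,0,0],[0,0,0,0,0,0,0]]}}

```text
time: 4.88
tool_pos: [0.4869, 0.2004, 0.2396]
tcp_rot: [2.274, 2.166, 0.005]
wrist_force: [0.3, -0.9, -1.2]
width: 0.147
grip_force: 39.6
```

```bash
python3 plan.py .575 -.10 .24 73 0
```

```text
n 8 rv [ 0.18 -0.09 14.22] tool shift [-0.2958  0.1025 -0.0004] pos [0.4869 0.2004 0.2396]
[[0.02, -0.01, 1.78, -0.037, 0.0128, -0.0, 0.0], [0.02, -0.01, 1.78, -0.0366, 0.014, -0.0, 0.0], [0.02, -0.01, 1.78, -0.0361, 0.0151, -0.0, 0.0], [0.02, -0.01, 1.78, -0.0356, 0.0162, -0.0, 0.0], [0.02, -0.01, 1.78, -0.0351, 0.0173, -0.0, 0.0], [0.02, -0.01, 1.78, -0.0346, 0.0184, -0.0, 0.0], [0.02, -0.01, 1.78, -0.034, 0.0194, -0.0, 0.0], [0.02, -0.01, 1.78, -0.0333, 0.0205, -0.0, 0.0]]
```

{"op": "drive_tool", "data": {"rows": [[0,0,1.8,-0.037,0.013,0,0],[0,0,1.8,-0.037,0.014,0,0],[0,0,1.8,-0.036,0.015,0,0],[0,0,1.8,-0.036,0.016,0,0],[0,0,1.8,-0.035,0.017,0,0],[0,0,1.8,-0.035,0.018,0,0],[0,0,1.8,-0.034,0.019,0,0],[0,0,1.8,-0.033,0.02,0,0]]}}

```text
time: 5.55
tool_pos: [0.5706, -0.1023, 0.2347]
tcp_rot: [-2.527, -1.86, 0.006]
wrist_force: [0.9, -0.2, -0.1]
width: 0.148
grip_force: 39.6
```

{"op": "drive_tool", "data": {"rows": [[0,0,0,0,0,0,0],[0,0,0,0,0,0,0],[0,0,0,0,0,0,0]]}}

```text
time: 5.8
tool_pos: [0.5708, -0.1003, 0.2354]
tcp_rot: [-2.526, -1.861, 0.004]
wrist_force: [-0.3, -0.2, -1.0]
width: 0.148
grip_force: 39.6
```

```bash
python3 c.py w3.png swing_bar screw_knob locating_pin filter_clamp
```

```text
5.8 [ 0.5708 -0.1003  0.2354] [-2.170e-01  9.700e-02  1.826e+00  1.000e-03  1.223e+00  8.300e-02]
swing_bar 0.8 [242.  14. 278. 233.] 259.8 123.2 6374
locating_pin 0.67 [240. 211. 263. 291.] 251.5 254.9 1653
filter_clamp 0.61 [217.  10. 299. 234.] 258.4 120.0 16264
```

View pics/w3.png

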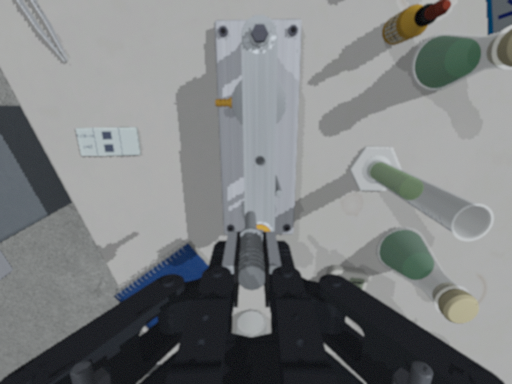

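Wrist view: the pivot bolt is at (260,33), the pin hole in the bar at (260,160), and the held pin's tip at about (250,214). I'll measure the hole and the pin tip precisely.

```bash
cat > f.py <<'E'
from fit import *
s=status.read_state();p=read_camera('wrist')
g=cv2.cvtColor(p['color'],cv2.COLOR_RGB2GRAY).astype(float)
def dark(u,v,r,thr):
    w=g[v-r:v+r+1,u-r:u+r+1];m=np.clip(thr-w,0,None);y,x=np.mgrid[v-r:v+r+1,u-r:u+r+1];return (m*x).sum()/m.sum(),(m*y).sum()/m.sum()
print(g[152:169,253:268].astype(int))
h=dark(260,160,6,np.median(g[152:169,253:268])-20)
H=atz(p,h,.086,s);B=atz(p,(260,33),.096,s)
print('hole',h,H,'bolt',B,np.linalg.norm((B-H)[:2]),'bar axis deg',np.degrees(np.arctan2(*(B-H)[[1,0]])))
T=np.eye(4);T[:3,:3]=R.from_rotvec(s['tcp_rot']).as_matrix();T[:3,3]=s['tool_pos'];print(s['tool_pos'],'yawx',np.degrees(np.arctan2(T[1,0],T[0,0])))
print('hole in tool',(np.linalg.inv(T)@[*H,1]).round(4))
for z in (0,.027,.067,): print('axis pt px',z,proj(p,(T@[0,0,z,1])[None,:3],s).round(1))
m=masks_of(p,'locating_pin')[0]['mask']
for v in range(206,296,5):
    x=np.nonzero(m[v])[0];print(v,(x.min(),x.max()) if len(x) else None,end=' ')
c=cv2.resize(p['color'][195:305,200:320],None,fx=5,fy=5,interpolation=cv2.INTER_CUBIC);cv2.imwrite('pics/w4.png',c[:,:,::-1])
E
python3 f.py
```

```text
[[156 159 159 159 158 158 159 160 158 158 158 159 160 161 163]
 [157 158 159 159 157 158 158 159 157 157 158 159 160 162 163]
 [157 158 160 158 158 158 158 159 159 159 158 158 160 162 163]
 [156 158 159 158 155 155 158 157 159 158 158 160 160 161 163]
 [157 154 152 147 142 140 143 147 152 158 158 159 160 161 163]
 [153 148 136 125 116 113 115 124 139 150 157 159 161 162 162]
 [148 135 114  99  86  83  86  95 117 138 150 158 160 161 163]
 [141 120  94  78  73  74  73  78  95 119 141 154 160 162 164]
 [135 107  82  74  72  72  71  72  81 103 130 150 159 162 164]
 [132 101  77  72  74  73  73  72  79 100 125 147 158 163 164]
 [137 110  84  75  74  75  76  78  83 102 124 147 158 162 164]
 [147 126 100  80  75  77  82  86  95 112 130 149 159 162 164]
 [152 141 122  99  88  86  90  98 109 123 139 152 159 162 163]
 [153 153 143 128 115 107 111 118 126 137 148 155 160 162 162]
 [153 157 157 151 142 136 135 140 145 150 154 158 160 162 164]
 [156 159 160 159 155 152 152 153 155 158 157 159 160 162 163]
 [158 158 161 160 158 157 159 159 159 159 159 158 159 162 163]]
hole (np.float64(258.1338264
[... 246 characters left out ...]
.022  0.0077 0.1517 1.    ]
axis pt px 0 [[249.7 264.2]]
axis pt px 0.027 [[250.  239.3]]
axis pt px 0.067 [[250.2 213.8]]
206 None 211 (np.int64(249), np.int64(252)) 216 (np.int64(245), np.int64(256)) 221 (np.int64(245), np.int64(256)) 226 (np.int64(244), np.int64(257)) 231 (np.int64(242), np.int64(261)) 236 (np.int64(241), np.int64(262)) 241 (np.int64(241), np.int64(262)) 246 (np.int64(241), np.int64(261)) 251 (np.int64(240), np.int64(262)) 256 (np.int64(240), np.int64(263)) 261 (np.int64(240), np.int64(263)) 266 (np.int64(239), np.int64(264)) 271 (np.int64(239), np.int64(264)) 276 (np.int64(239), np.int64(264)) 281 (np.int64(239), np.int64(264)) 286 (np.int64(242), np.int64(262)) 291 None
```

View pics/w4.png

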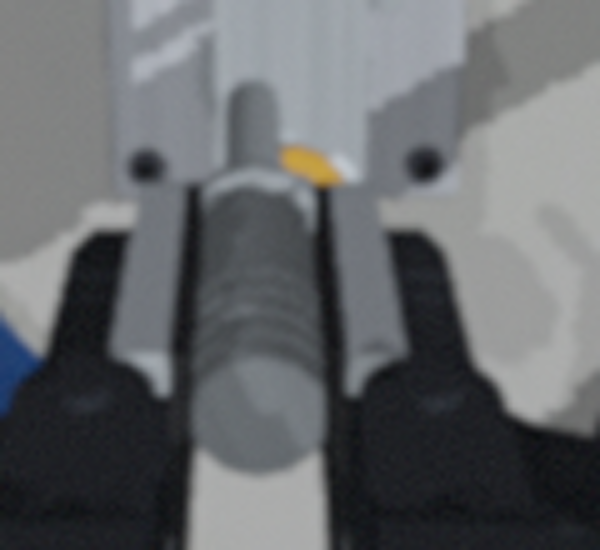

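```bash
cat > g.py <<'E'
from fit import *
s=status.read_state();p=read_camera('wrist')
T=np.eye(4);T[:3,:3]=R.from_rotvec(s['tcp_rot']).as_matrix();T[:3,3]=s['tool_pos']
def parts(x,y,zs,tx=0,ty=0):
    Q=R.from_euler('xy',[tx,ty]);o=[]
    for d,a,b in [(.017,-.003,0),(.014,-.04,-.003),(.008,0,.037),(.005,.037,.04)]:
        c=Q.apply(cyl(0,0,d,a,b))+[x,y,zs];o.append(c@T[:3,:3].T+T[:3,3])
    return o
for sc in (0,):
    m=masks_of(p,'locating_pin')[0]['mask']
    print(fit(p,m,parts,[0,0,.027],s,[.003,.003,.003]))
    x,f=fit(p,m,parts,[0,0,.027,0,0],s,[.003,.003,.003,.05,.05]);print(x.round(4),f)
    Q=R.from_euler('xy',x[3:]);print('tip in tool',(Q.apply([0,0,.04])+x[:3]).round(4))
print(s['wrist_force'],s['tcp_rot'],s['tool_pos'])
E
python3 g.py
```

```text
(array([-0.00373505,  0.00072137,  0.03347419]), np.float64(0.02969769365496226))
[-0.0065  0.0005  0.0383  0.0101  0.0264] 0.019969743724571744
tip in tool [-0.0054  0.0001  0.0783]
[ 0.16486928 -0.90384108 -0.26540124] [2.52671972e+00 1.86672374e+00 2.00076654e-04] [ 0.57223041 -0.09958923  0.23810793]
```

{"op": "drive_tool", "data": {"rows": [[0,0,0,0.007,0.0076,0.036,0],[0,0,0,0,0,0.03,0],[0,0,0,0,0,0.006,0],[0,0,0,0,0,0,0],[0,0,0,0,0,0,0]]}}

```text
time: 6.67
tool_pos: [0.5817, -0.0962, 0.1665]
tcp_rot: [-2.528, -1.865, 0.0]
wrist_force: [0.5, 0.2, -0.3]
width: 0.148
grip_force: 39.6
```

```bash
cat > f2.py <<'E'
from fit import *
s=status.read_state();p=read_camera('wrist');s=status.read_state();p=read_camera('wrist')
T=np.eye(4);T[:3,:3]=R.from_rotvec(s['tcp_rot']).as_matrix();T[:3,3]=s['tool_pos']
print(s['time'],s['tool_pos'],s['tcp_rot'],s['wrist_force'])
def parts(x,y,zs=.028,tx=0,ty=0):
    Q=R.from_euler('xy',[tx,ty]);o=[]
    for d,a,b in [(.017,-.003,0),(.014,-.04,-.003),(.008,0,.037),(.005,.037,.04)]:
        c=Q.apply(cyl(0,0,d,a,b))+[x,y,zs];o.append(c@T[:3,:3].T+T[:3,3])
    return o
mm=masks_of(p,'locating_pin')
if mm:
    m=mm[0]['mask'];print(mm[0]['bbox'])
    x,f=fit(p,m,parts,[0,0],s,[.003,.003]);print('pin xy@.028',x.round(4),f)
    x,f=fit(p,m,lambda a,b,c,d:parts(a,b,.028,c,d),[0,0,0,0],s,[.003,.003,.03,.03]);print('tilt',x.round(4),f,'tip',(R.from_euler('xy',x[2:]).apply([0,0,.04])+[x[0],x[1],.028]).round(4))
g=cv2.cvtColor(p['color'],cv2.COLOR_RGB2GRAY)
# predict hole px from earlier estimate, refine dark blob
u0=proj(p,np.array([[.5857,-.0804,.086]]),s)[0];print('pred',u0)
u,v=np.round(u0).astype(int);r=13;w=g[v-r:v+r+1,u-r:u+r+1].astype(float)
bw=(w<115).astype(np.uint8);n,l,st,ce=cv2.connectedComponentsWithStats(bw)
for i in range(1,n):
    c=ce[i]+[u-r,v-r];X=atz(p,c,.086,s);print(st[i][2:],c.round(1),X.round(4),'tool',(np.linalg.inv(T)@[*X,1])[:3].round(4))
c=cv2.resize(p['color'][130:310,180:330],None,fx=3.3,fy=3.3,interpolation=cv2.INTER_CUBIC);cv2.imwrite('pics/w5.png',c[:,:,::-1])
E
python3 f2.py
```

```text
6.7167 [ 0.58263783 -0.09642402  0.16768346] [2.52693697e+00 1.86370477e+00 2.33192308e-03] [-0.00454565 -0.67225634 -0.63977708]
[237.0, 212.2, 266.0, 289.8]
pin xy@.028 [0.0001 0.0009] 0.051447562666868375
tilt [-0.0002  0.0006  0.0105 -0.0141] 0.04339854971675516 tip [-0.0007  0.0002  0.068 ]
pred [247.68850846 187.09298876]
[11 11 95] [248.  186.9] [ 0.586  -0.0803  0.086 ] tool [ 0.0164 -0.0018  0.0817]
```

View pics/w5.png

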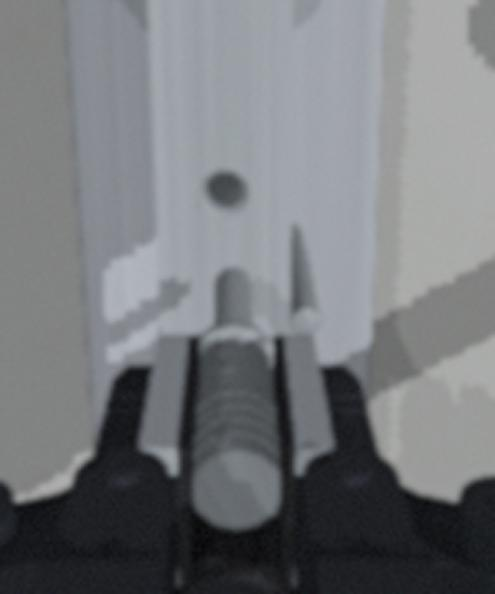

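The pin shank at about (251,216) and the hole at (248,187) both agree with the fit. I'll shift over the hole and stop just above it.

{"op": "drive_tool", "data": {"rows": [[0,0,0,0.008,-0.0011,0,0],[0,0,0,0.0084,-0.0011,0.004,0],[0,0,0,0,0,0.004,0],[0,0,0,0,0,0,0],[0,0,0,0,0,0,0]]}}

```text
time: 7.23
tool_pos: [0.584, -0.0795, 0.1574]
tcp_rot: [-2.527, -1.865, 0.001]
wrist_force: [-1.0, 0.0, -0.8]
width: 0.152
grip_force: 39.6
```

```bash
cat > st.py <<'E'
from h import *
s=status.read_state();M=R.from_rotvec(s['tcp_rot']);H=np.array([.586,-.0803,.086])
print(s['time'],'pos',np.round(s['tool_pos'],4),'rv',np.round(s['tcp_rot'],3),'hole in tool',M.inv().apply(H-s['tool_pos']).round(4),'F',np.round(s['wrist_force'],1),'M',np.round(s['torque'],2),'q6',round(s['q'][5],3),'w',s['width'],s['grip_force'])
E
python3 st.py
```

```text
7.2333 pos [ 0.584  -0.0795  0.1574] rv [-2.527e+00 -1.865e+00  1.000e-03] hole in tool [-0.0002  0.0023  0.0714] F [-1.   0.  -0.8] M [-0.02  0.01  0.04] q6 0.122 w 0.15203470433647098 39.619420766830444
```

```bash
cat > rd.py <<'E'
from h import *
H=np.array([.586,-.0803,.086])
for i in range(5):
    s=status.read_state();M=R.from_rotvec(s['tcp_rot']);p=read_camera('wrist')
    print(s['time'],np.round(s['tool_pos'],4),M.inv().apply(H-s['tool_pos']).round(4),np.round(s['wrist_force'],1))
E
python3 rd.py; python3 f2.py
```

```text
7.2333 [ 0.584  -0.0795  0.1574] [-0.0002  0.0023  0.0714] [-1.   0.  -0.8]
7.2833 [ 0.5841 -0.0797  0.1577] [-0.      0.002   0.0717] [0.6 0.  0.2]
7.3333 [ 0.5843 -0.0798  0.1578] [0.0001 0.0018 0.0718] [ 0.1  0.1 -0.5]
7.3833 [ 0.5844 -0.0799  0.1579] [0.0002 0.0017 0.0719] [ 1.  -0.2 -1. ]
7.4333 [ 0.5844 -0.08    0.158 ] [0.0002 0.0016 0.072 ] [-0.  -1.  -1.7]
7.5333 [ 0.58442655 -0.08005369  0.15805739] [2.52852344e+00 1.86431402e+00 4.78033385e-05] [ 0.7829361   0.48288315 -0.84597945]
[237.5, 211.3, 264.4, 286.8]
pin xy@.028 [-0.0001  0.0007] 0.058036868408680733
tilt [-0.0001  0.0004  0.0187 -0.0153] 0.045155086581017675 tip [-0.0007 -0.0004  0.068 ]
pred [251.9624043 211.1307197]
[ 15  19 162] [249.9 214.4] [ 0.5834 -0.0825  0.086 ] tool [-0.0026 -0.0003  0.0721]
```

{"op": "drive_tool", "data": {"rows": [[0,0,0,-0.015,0,0,0],[0,0,0,0,0,0,0],[0,0,0,0,0,0,0],[0,0,0,0,0,0,0],[0,0,0,0,0,0,0],[0,0,0,0,0,0,0],[0,0,0,0,0,0,0],[0,0,0,0,0,0,0]]}}

```text
time: 8.3
tool_pos: [0.58, -0.0939, 0.158]
tcp_rot: [-2.528, -1.865, -0.0]
wrist_force: [-0.2, 0.2, -0.1]
width: 0.149
grip_force: 39.6
```

```bash
python3 f2.py;python3 f2.py
```

```text
8.35 [ 0.58001609 -0.09400013  0.15797876] [-2.52807044e+00 -1.86502150e+00 -3.70005368e-05] [-0.40596458 -0.38302957 -1.11448541]
[239.0, 214.2, 262.8, 288.7]
pin xy@.028 [0.0004 0.0004] 0.07433237706073163
tilt [-0.0001  0.0003  0.0178 -0.0238] 0.0599906625668022 tip [-0.001  -0.0004  0.068 ]
pred [252.11899019 192.92014457]
[ 12  11 103] [252.5 192.7] [ 0.586  -0.0803  0.086 ] tool [0.0148 0.0017 0.072 ]
8.5 [ 0.57999506 -0.09413419  0.1580044 ] [2.52822174e+00 1.86476710e+00 2.32498297e-05] [ 0.6721778  -0.08184343 -0.72965334]
[239.2, 211.9, 264.4, 290.6]
pin xy@.028 [0.0006 0.0007] 0.06729798486999483
tilt [-0.0001  0.0005  0.0136 -0.0211] 0.05333600490980549 tip [-0.0009 -0.0001  0.068 ]
pred [252.08354925 192.73302938]
[ 12  11 101] [252.4 192.5] [ 0.586  -0.0803  0.086 ] tool [0.015  0.0016 0.072 ]
```

{"op": "drive_tool", "data": {"rows": [[0,0,0,0.0153,0.0015,0,0],[0,0,0,0,0,0,0],[0,0,0,0,0,0,0],[0,0,0,0,0,0,0],[0,0,0,0,0,0.003,0],[0,0,0,0,0,0.003,0],[0,0,0,0,0,0.003,0],[0,0,0,0,0,0,0]]}}

```text
time: 9.27
tool_pos: [0.5852, -0.0802, 0.1479]
tcp_rot: [-2.528, -1.864, 0.002]
wrist_force: [1.1, -0.7, -1.1]
width: 0.151
grip_force: 39.6
```

```bash
python3 rd.py
```

```text
9.2667 [ 0.5852 -0.0802  0.1479] [0.0001 0.001  0.0619] [ 1.1 -0.7 -1.1]
9.3167 [ 0.5853 -0.0801  0.1482] [0.0001 0.0008 0.0622] [ 0.6 -0.3 -1.3]
9.3667 [ 0.5856 -0.0801  0.1485] [-0.      0.0005  0.0625] [ 0.5  0.1 -0.7]
9.4167 [ 0.5858 -0.0801  0.1488] [-0.0001  0.0003  0.0628] [-0.9 -0.1 -1.1]
9.4667 [ 0.5859 -0.0801  0.1489] [-0.0001  0.0002  0.0629] [ 0.5 -0.3 -0.1]
```

The nose is 5 mm into the hole with no contact force, so I'll continue down.

{"op": "drive_tool", "data": {"rows": [[0,0,0,0,0,0.004,0],[0,0,0,0,0,0.004,0],[0,0,0,0,0,0.004,0],[0,0,0,0,0,0.004,0],[0,0,0,0,0,0.004,0],[0,0,0,0,0,0,0]]}}

```text
time: 10.02
tool_pos: [0.5853, -0.0799, 0.1276]
tcp_rot: [-2.527, -1.864, 0.002]
wrist_force: [0.0, -0.2, -0.1]
width: 0.15
grip_force: 39.7
```

```bash
python3 rd.py
```

```text
10.0167 [ 0.5853 -0.0799  0.1276] [-0.0002  0.0009  0.0416] [ 0.  -0.2 -0.1]
10.0667 [ 0.5855 -0.0799  0.1281] [-0.0002  0.0007  0.0421] [-0.3 -0.1 -1. ]
10.1167 [ 0.5857 -0.08    0.1286] [-0.0002  0.0004  0.0426] [-0.4 -0.1 -0.6]
10.1667 [ 0.5859 -0.08    0.1289] [-0.0003  0.0002  0.0429] [ 0.4 -0.6 -0.3]
10.2167 [ 0.586  -0.08    0.1291] [-0.0003  0.0001  0.0431] [-1.  -0.7 -0.3]
```

{"op": "drive_tool", "data": {"rows": [[0,0,0,0,0,0.004,0],[0,0,0,0,0,0.004,0],[0,0,0,0,0,0.003,0],[0,0,0,0,0,0.002,0],[0,0,0,0,0,0.002,0],[0,0,0,0,0,0,0],[0,0,0,0,0,0,0]]}}

```text
time: 10.85
tool_pos: [0.5858, -0.08, 0.1151]
tcp_rot: [-2.528, -1.864, 0.0]
wrist_force: [-4.1, 0.5, 6.7]
width: 0.149
grip_force: 40.7
```

```bash
python3 rd.py
```

```text
10.85 [ 0.5858 -0.08    0.1151] [-0.0003  0.0003  0.0291] [-4.1  0.5  6.7]
10.9 [ 0.5858 -0.08    0.1151] [-0.0003  0.0003  0.0291] [-4.8  0.3  7.6]
10.95 [ 0.5858 -0.08    0.1151] [-0.0003  0.0003  0.0291] [-4.3  0.7  6.9]
11.0 [ 0.5858 -0.08    0.1151] [-0.0003  0.0003  0.0291] [-4.3  1.7  6.8]
11.05 [ 0.5858 -0.08    0.1151] [-0.0003  0.0003  0.0291] [-4.7  1.2  7.3]
```

{"op": "drive_tool", "data": {"rows": [[0,0,0,0,0,0.002,0],[0,0,0,0,0,0.001,0],[0,0,0,0,0,0,0],[0,0,0,0,0,0,0]]}}

```text
time: 11.43
tool_pos: [0.586, -0.08, 0.1149]
tcp_rot: [-2.528, -1.865, 0.0]
wrist_force: [-10.6, 1.3, 21.5]
width: 0.147
grip_force: 42.4
```

```bash
python3 st.py
```

```text
11.4333 pos [ 0.586  -0.08    0.1149] rv [-2.528 -1.865  0.   ] hole in tool [-0.0003  0.0001  0.0289] F [-10.6   1.3  21.5] M [0.28 1.83 0.01] q6 0.122 w 0.14707497957942833 42.449825406074524
```

The force rises stiffly with the shoulder at 86 mm, so the pin is home. Releasing, then moving over the knob.

{"op": "drive_tool", "data": {"rows": [[0,0,0,0,0,-0.003,0],[0,0,0,0,0,0,0.15],[0,0,0,0,0,0,0.3],[0,0,0,0,0,0,0.5],[0,0,0,0,0,-0.005,0.5],[0,0,0,0,0,-0.02,0.5],[0,0,0,0,0,-0.035,0.5],[0,0,0,0,0,-0.04,0.5]]}}

```text
time: 12.1
tool_pos: [0.5839, -0.0796, 0.2118]
tcp_rot: [-2.524, -1.862, 0.007]
wrist_force: [0.7, -0.2, -0.9]
width: 0.498
grip_force: 0.0
```

{"op": "drive_tool", "data": {"rows": [[0,0,0,-0.02,0,-0.036,0.5],[0,0,0,-0.04,0,0,0.5],[0,0,0,-0.02,0,0,0.5],[0,0,0,0,0,0,0.5],[0,0,0,0,0,0,0.5],[0,0,0,0,0,0,0.5],[0,0,0,0,0,0,0.5]]}}

```text
time: 12.68
tool_pos: [0.5623, -0.1555, 0.2492]
tcp_rot: [-2.527, -1.865, 0.0]
wrist_force: [0.4, -0.4, -0.8]
width: 0.502
grip_force: 0.0
```

```bash
cat > k.py <<'E'
from fit import *
s=status.read_state();p=read_camera('wrist');s=status.read_state();p=read_camera('wrist');save(p,'w6.png')
T=np.eye(4);T[:3,:3]=R.from_rotvec(s['tcp_rot']).as_matrix();T[:3,3]=s['tool_pos']
print(s['time'],s['tool_pos'],s['q'][5],s['wrist_force'])
for m in masks_of(p,'screw_knob')[:1]:
    x,f=fit(p,m['mask'],lambda a,b:[cyl(a,b,.034,.107,.135)],[.5625,-.1568],s,[.004,.004]);print('knob',m['score'],m['bbox'],x,f,'tool',(np.linalg.inv(T)@[*x,.121,1])[:3].round(4))
for m in masks_of(p,'locating_pin')[:1]:
    for zz in (0,.005): print('pin',m['score'],m['bbox'],fit(p,m['mask'],lambda a,b,:[cyl(a,b,.017,.086+zz,.089+zz),cyl(a,b,.014,.089+zz,.126+zz)],[.586,-.0803],s,[.004,.004]))
E
python3 k.py
```

```text
12.7333 [ 0.56233683 -0.15539735  0.24923957] -0.013884479514077765 [-0.43440494  0.72076495 -0.13935414]
knob 0.8 [233.0, 172.5, 268.0, 215.1] [ 0.5621447  -0.15811489] 0.1269972449956974 tool [-0.0027  0.0008  0.1282]
pin 0.74 [244.0, 96.2, 258.7, 112.3] (array([ 0.58612496, -0.08131494]), np.float64(0.008364967387323551))
pin 0.74 [244.0, 96.2, 258.7, 112.3] (array([ 0.58617329, -0.08116288]), np.float64(0.018728382361815694))
```

View pics/w6.png

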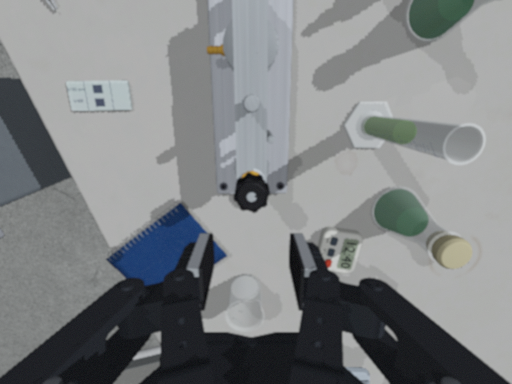

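The pin sits home at (252,103) and the knob is at (251,194). I'll descend onto the knob.

{"op": "drive_tool", "data": {"rows": [[0,0,0,-0.0015,0.0004,0.03,0.6],[0,0,0,0,0,0.04,0.6],[0,0,0,0,0,0.035,0.6],[0,0,0,0,0,0.02,0.6],[0,0,0,0,0,0,0.6],[0,0,0,0,0,0,0.6],[0,0,0,0,0,0,0.6]], "force": 20}}

```text
time: 13.47
tool_pos: [0.5636, -0.1581, 0.1266]
tcp_rot: [2.526, 1.864, 0.002]
wrist_force: [0.5, 0.3, 0.3]
width: 0.599
grip_force: 0.0
```

```bash
cat > kk.py <<'E'
from fit import *
import sys
s=status.read_state();p=read_camera('wrist');s=status.read_state();p=read_camera('wrist')
T=np.eye(4);T[:3,:3]=R.from_rotvec(s['tcp_rot']).as_matrix();T[:3,3]=s['tool_pos']
print(s['time'],np.round(s['tool_pos'],4),'yaw',np.degrees(np.arctan2(T[1,0],T[0,0])).round(2),'q6',round(s['q'][5],3),'F',np.round(s['wrist_force'],1),'M',np.round(s['torque'],2),s['width'])
for m in masks_of(p,'screw_knob')[:1]:
    x,f=fit(p,m['mask'],lambda a,b,z:[cyl(a,b,.034,z,z+.028)],[.5622,-.157,.106],s,[.004,.004,.004]);print('knob free fit',round(m['score'],2),np.round(m['bbox']),x.round(4),round(f,3))
    for z in (.108,.103):
        print(z,fit(p,m['mask'],lambda a,b:[cyl(a,b,.034,z,z+.028)],[.5622,-.157],s,[.004,.004]))
if len(sys.argv)>1: save(p,sys.argv[1])
E
python3 kk.py w7.png
```

```text
13.5167 [ 0.5642 -0.1584  0.1275] yaw 72.84 q6 -0.017 F [ 0.9 -0.2  0.8] M [ 0.02 -0.01  0.01] 0.6023264203771997
knob free fit 0.67 [212. 220. 283. 302.] [ 0.5605 -0.1637  0.0973] 0.034
0.108 (array([ 0.56298254, -0.15735123]), np.float64(0.1147671009201323))
0.103 (array([ 0.56186457, -0.1601658 ]), np.float64(0.05730739302334331))
```

View pics/w7.png

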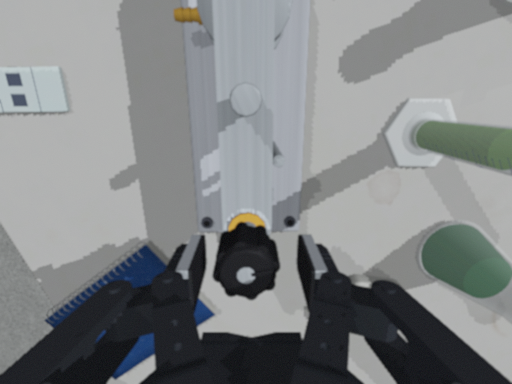

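{"op": "drive_tool", "data": {"rows": [[0,0,0,0.0008,-0.0016,0.003,0.6],[0,0,0,0,0,0,0.6],[0,0,0,0,0,0,0.6],[0,0,0,0,0,0,0.5]]}}

```text
time: 13.95
tool_pos: [0.561, -0.1568, 0.1223]
tcp_rot: [2.528, 1.864, 0.0]
wrist_force: [1.0, -0.1, 0.3]
width: 0.506
grip_force: 0.0
```

```bash
cat > kd.py <<'E'
from fit import *
import sys
p=read_camera('wrist');s=status.read_state();p=read_camera('wrist')
M=R.from_rotvec(s['tcp_rot']).as_matrix()
g=cv2.cvtColor(p['color'],cv2.COLOR_RGB2GRAY)
b=(cv2.GaussianBlur(g,(3,3),0)[200:310,205:300]<60).astype(np.uint8)
o=[]
for m in masks_of(p,'screw_knob')[:1]:
    ys,xs=np.nonzero(m['mask']);o=[np.round(m['bbox'],1).tolist(),len(xs),xs.mean().round(1),ys.mean().round(1)]
# bright screw-end disc on the knob top
d=(g[225:300,215:285]>130).astype(np.uint8);n,l,st,ce=cv2.connectedComponentsWithStats(d)
disc=[(st[i][4],(ce[i]+[215,225]).round(1).tolist()) for i in range(1,n) if 20<st[i][4]<400]
print(round(s['time'],2),np.round(s['tool_pos'],4),'yaw',np.degrees(np.arctan2(M[1,0],M[0,0])).round(2),'q6',round(s['q'][5],3),'F',np.round(s['wrist_force'],1),'w',round(s['width'],3),o,disc)
cv2.imwrite('pics/'+sys.argv[1],p['color'][:,:,::-1])
E
python3 kd.py k0.png
```

```text
14.0 [ 0.561  -0.1568  0.1222] yaw 72.82 q6 -0.015 F [ 0.2  0.4 -0.2] w 0.497 [[217.6, 222.6, 285.7, 313.3], 4354, np.float64(253.5), np.float64(267.9)] [(np.int32(144), [252.4, 280.7]), (np.int32(39), [281.4, 295.4])]
```

{"op": "drive_tool", "data": {"rows": [[0,0,0,0,0,0,0],[0,0,0,0,0,0,0],[0,0,0,0,0,0,0],[0,0,0,0,0,0,0]]}}

```text
time: 14.43
tool_pos: [0.5614, -0.157, 0.1222]
tcp_rot: [2.528, 1.864, 0.001]
wrist_force: [1.5, -0.1, -0.5]
width: 0.389
grip_force: 21.2
```

{"op": "drive_tool", "data": {"rows": [[0,0,-5,0,0,0,0],[0,0,-7,0,0,0,0],[0,0,-7,0,0,-0.0002,0],[0,0,-6,0,0,-0.0002,0],[0,0,-5,0,0,0,0],[0,0,0,0,0,0,0],[0,0,0,0,0,0,0]]}}

```text
time: 15.02
tool_pos: [0.561, -0.157, 0.1226]
tcp_rot: [1.962, 2.453, -0.0]
wrist_force: [0.2, -1.1, 0.3]
width: 0.389
grip_force: 21.3
```

```bash
python3 kd.py k1.png
```

```text
15.07 [ 0.561  -0.157   0.1226] yaw 102.69 q6 -0.537 F [-0.2 -1.   2.4] w 0.392 [[215.8, 225.4, 286.4, 312.9], 4344, np.float64(252.0), np.float64(268.5)] [(np.int32(242), [227.4, 231.0]), (np.int32(225), [273.0, 229.6]), (np.int32(164), [250.9, 282.7]), (np.int32(67), [280.6, 294.9]), (np.int32(104), [221.8, 295.0])]
```

{"op": "drive_tool", "data": {"rows": [[0,0,0,0,0,0,0.5],[0,0,0,0,0,0,0.5],[0,0,0,0,0,0,0.5]]}}

```text
time: 15.42
tool_pos: [0.5606, -0.1565, 0.1219]
tcp_rot: [-1.96, -2.454, 0.0]
wrist_force: [0.5, 0.2, -0.5]
width: 0.505
grip_force: 0.0
```

```bash
python3 kd.py k2.png
```

```text
15.47 [ 0.5606 -0.1565  0.122 ] yaw 102.8 q6 -0.539 F [ 0.4  0.  -0.2] w 0.498 [[219.6, 225.5, 286.9, 313.4], 4317, np.float64(252.2), np.float64(269.9)] [(np.int32(169), [251.2, 284.6]), (np.int32(53), [282.8, 292.2])]
```

No drop at 30°, as expected. I'll continue in small steps: grip, turn, release, look.

{"op": "drive_tool", "data": {"rows": [[0,0,0,0,0,0,0],[0,0,0,0,0,0,0],[0,0,0,0,0,0,0],[0,0,-6,0,0,0,0],[0,0,-6,0,0,0,0],[0,0,0,0,0,0,0],[0,0,0,0,0,0,0.5],[0,0,0,0,0,0,0.5]]}}

```text
time: 16.23
tool_pos: [0.5609, -0.1568, 0.1224]
tcp_rot: [1.695, 2.645, -0.0]
wrist_force: [0.4, 0.4, 0.7]
width: 0.5
grip_force: 0.0
```

```bash
python3 kd.py k3.png
```

```text
16.28 [ 0.561  -0.1568  0.1224] yaw 114.7 q6 -0.746 F [ 0.3 -0.3 -0.5] w 0.495 [[214.1, 223.6, 290.1, 314.8], 4293, np.float64(251.4), np.float64(268.9)] [(np.int32(366), [275.7, 234.7]), (np.int32(171), [250.1, 283.5]), (np.int32(79), [282.3, 291.3])]
```

{"op": "drive_tool", "data": {"rows": [[0,0,0,0,0,0,0],[0,0,0,0,0,0,0],[0,0,0,0,0,0,0],[0,0,-6,0,0,0,0],[0,0,-6,0,0,0,0],[0,0,0,0,0,0,0],[0,0,0,0,0,0,0.5],[0,0,0,0,0,0,0.5]]}}

```text
time: 17.05
tool_pos: [0.5611, -0.1567, 0.1224]
tcp_rot: [1.41, 2.807, 0.0]
wrist_force: [1.1, -0.2, 1.1]
width: 0.499
grip_force: 0.0
```

```bash
python3 kd.py k4.png
```

```text
17.1 [ 0.5611 -0.1567  0.1224] yaw 126.69 q6 -0.956 F [0.1 0.5 0.4] w 0.498 [] [(np.int32(194), [249.2, 283.9]), (np.int32(105), [281.5, 291.2]), (np.int32(118), [219.3, 294.0])]
```

{"op": "drive_tool", "data": {"rows": [[0,0,0,0,0,0,0],[0,0,0,0,0,0,0],[0,0,0,0,0,0,0],[0,0,-6,0,0,0,0],[0,0,-6,0,0,0,0],[0,0,0,0,0,0,0],[0,0,0,0,0,0,0.5],[0,0,0,0,0,0,0.5]]}}

```text
time: 17.87
tool_pos: [0.5611, -0.1566, 0.1224]
tcp_rot: [1.109, 2.939, 0.001]
wrist_force: [-0.4, 0.3, -1.2]
width: 0.501
grip_force: 0.0
```

```bash
python3 kd.py k5.png
```

```text
17.92 [ 0.5612 -0.1566  0.1225] yaw 138.69 q6 -1.165 F [-0.4 -0.4  0.6] w 0.501 [[213.3, 221.7, 283.4, 305.0], 3977, np.float64(249.7), np.float64(263.5)] [(np.int32(54), [226.4, 227.6]), (np.int32(335), [277.1, 235.5]), (np.int32(291), [277.1, 290.0]), (np.int32(220), [248.9, 277.4])]
```

The drop is clear: between shots the screw-end disc rose from row 284 to 277 and the knob's area shrank by about 8%. Next I'll lower 4.5 mm, regrip, and turn forward while following the thread down.

{"op": "drive_tool", "data": {"rows": [[0,0,0,0,0,0.0045,0.5],[0,0,0,0,0,0,0.5],[0,0,0,0,0,0,0.5],[0,0,0,0,0,0,0],[0,0,0,0,0,0,0],[0,0,0,0,0,0,0],[0,0,0,0,0,0,0]]}}

```text
time: 18.6
tool_pos: [0.5606, -0.157, 0.1178]
tcp_rot: [-1.105, -2.94, 0.001]
wrist_force: [-1.2, -1.2, 1.1]
width: 0.39
grip_force: 21.3
```

```bash
python3 kd.py k6.png; python3 -c "
import cv2,numpy as np
a=[cv2.imread('pics/k%d.png'%i)[190:330,190:320] for i in (4,5,6)]
cv2.imwrite('pics/cmp.png',cv2.resize(np.hstack(a),None,fx=2,fy=2))"
```

```text
18.65 [ 0.5605 -0.157   0.1178] yaw 138.82 q6 -1.167 F [-1.2 -1.   1.4] w 0.397 [[216.1, 224.7, 284.6, 313.0], 4193, np.float64(251.3), np.float64(268.7)] [(np.int32(219), [250.1, 284.2]), (np.int32(74), [281.9, 292.7]), (np.int32(83), [221.3, 295.3])]
```

View pics/cmp.png

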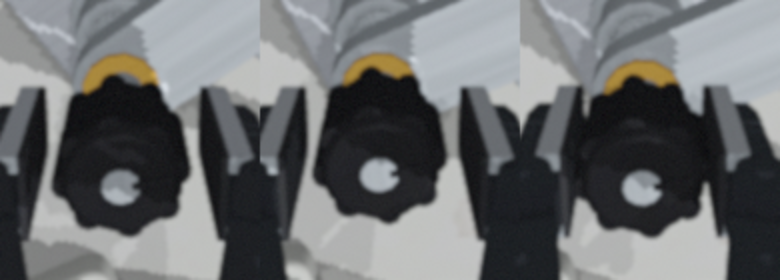

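The middle panel shows the knob lower and smaller than the left one. The right panel, after lowering 4.5 mm, matches the left again, so the drop was about 5 mm. Turning forward now.

{"op": "drive_tool", "data": {"rows": [[0,0,4,0,0,0,0],[0,0,7,0,0,0.0001,0],[0,0,7,0,0,0.0001,0],[0,0,7,0,0,0.0001,0],[0,0,7,0,0,0.0001,0],[0,0,7,0,0,0.0001,0],[0,0,7,0,0,0.0001,0],[0,0,7,0,0,0.0001,0]]}}

```text
time: 19.42
tool_pos: [0.5615, -0.1566, 0.1172]
tcp_rot: [2.307, 2.131, 0.002]
wrist_force: [-0.1, -0.9, -1.0]
width: 0.385
grip_force: 21.2
```

{"op": "drive_tool", "data": {"rows": [[0,0,7,0,0,0.0001,0],[0,0,7,0,0,0.0001,0],[0,0,7,0,0,0.0001,0],[0,0,7,0,0,0.0001,0],[0,0,7,0,0,0.0001,0],[0,0,7,0,0,0.0001,0],[0,0,7,0,0,0.0001,0],[0,0,7,0,0,0.0001,0]]}}

```text
time: 20.08
tool_pos: [0.5623, -0.1572, 0.1165]
tcp_rot: [3.036, 0.799, 0.004]
wrist_force: [2.0, -2.4, -1.8]
width: 0.39
grip_force: 21.1
```

{"op": "drive_tool", "data": {"rows": [[0,0,7,0,0,0.0001,0],[0,0,7,0,0,0.0001,0],[0,0,7,0,0,0.0001,0],[0,0,7,0,0,0.0001,0],[0,0,7,0,0,0.0001,0],[0,0,7,0,0,0.0001,0],[0,0,7,0,0,0.0001,0],[0,0,7,0,0,0.0001,0]]}}

```text
time: 20.75
tool_pos: [0.5622, -0.1582, 0.1158]
tcp_rot: [3.056, -0.72, 0.006]
wrist_force: [0.6, -6.7, -2.9]
width: 0.389
grip_force: 21.1
```

{"op": "drive_tool", "data": {"rows": [[0,0,7,0,0,0.0001,0],[0,0,7,0,0,0.0001,0],[0,0,5,0,0,0,0],[0,0,0,0,0,0,0],[0,0,0,0,0,0,0],[0,0,0,0,0,0,0]]}}

```text
time: 21.25
tool_pos: [0.562, -0.1585, 0.1156]
tcp_rot: [2.899, -1.206, 0.006]
wrist_force: [1.7, -7.6, -2.5]
width: 0.389
grip_force: 21.1
```

```bash
python3 kd.py k7.png
```

```text
21.3 [ 0.562  -0.1585  0.1156] yaw -45.16 q6 2.044 F [ 0.8 -6.9 -2.8] w 0.39 [[215.7, 226.7, 287.5, 309.3], 4266, np.float64(251.8), np.float64(268.3)] [(np.int32(373), [234.8, 229.8]), (np.int32(33), [271.2, 227.6]), (np.int32(101), [279.4, 231.9]), (np.int32(189), [251.0, 282.2]), (np.int32(50), [280.9, 295.7]), (np.int32(72), [221.6, 295.5])]
```

{"op": "drive_tool", "data": {"rows": [[0,0,0,0,0,0,0.55],[0,0,0,0,0,0,0.6],[0,0,0,0,0,0,0.6],[0,0,-7,0,0,0,0.6],[0,0,-7,0,0,0,0.6],[0,0,-7,0,0,0,0.6],[0,0,-7,0,0,0,0.6],[0,0,-7,0,0,0,0.6]]}}

```text
time: 22.07
tool_pos: [0.5611, -0.1563, 0.1154]
tcp_rot: [-3.13, 0.269, -0.001]
wrist_force: [0.3, 0.2, 0.5]
width: 0.599
grip_force: 0.0
```

{"op": "drive_tool", "data": {"rows": [[0,0,-7,0,0,0,0.6],[0,0,-7,0,0,0,0.6],[0,0,-7,0,0,0,0.6],[0,0,-7,0,0,0,0.6],[0,0,-7,0,0,0,0.6],[0,0,-7,0,0,0,0.6],[0,0,-7,0,0,0,0.6],[0,0,-7,0,0,0,0.6]]}}

```text
time: 22.73
tool_pos: [0.5611, -0.1563, 0.1155]
tcp_rot: [-2.89, -1.232, -0.001]
wrist_force: [-0.0, -0.3, 0.5]
width: 0.602
grip_force: 0.0
```

{"op": "drive_tool", "data": {"rows": [[0,0,-7,0,0,0,0.6],[0,0,-7,0,0,0,0.6],[0,0,-7,0,0,0,0.6],[0,0,-7,0,0,0,0.6],[0,0,-7,0,0,0,0.6],[0,0,-7,0,0,0,0.6],[0,0,-7,0,0,0,0.6],[0,0,-7,0,0,0,0.6]]}}

```text
time: 23.4
tool_pos: [0.5611, -0.1563, 0.1155]
tcp_rot: [1.973, 2.444, 0.001]
wrist_force: [0.7, -0.3, -0.4]
width: 0.599
grip_force: 0.0
```

{"op": "drive_tool", "data": {"rows": [[0,0,-7,0,0,0,0.6],[0,0,-7,0,0,0,0.6],[0,0,-7,0,0,0,0.6],[0,0,-7,0,0,0,0.6],[0,0,-4,0,0,0,0.55],[0,0,0,0,0,0,0.5],[0,0,0,0,0,0,0.5],[0,0,0,0,0,0,0.5]]}}

```text
time: 24.07
tool_pos: [0.561, -0.1566, 0.1154]
tcp_rot: [1.235, 2.889, 0.0]
wrist_force: [-0.2, -0.3, 0.1]
width: 0.503
grip_force: 0.0
```

```bash
python3 kd.py k8.png
```

```text
24.12 [ 0.561  -0.1566  0.1154] yaw 133.74 q6 -1.079 F [ 0.6  0.2 -0.2] w 0.501 [[217.4, 225.0, 285.4, 310.1], 4240, np.float64(250.2), np.float64(268.6)] [(np.int32(303), [218.0, 245.8]), (np.int32(169), [242.2, 228.4]), (np.int32(354), [277.8, 236.6]), (np.int32(212), [249.7, 283.9]), (np.int32(115), [281.1, 291.1]), (np.int32(111), [219.4, 294.4])]
```

{"op": "drive_tool", "data": {"rows": [[0,0,0,0,0,0,0],[0,0,0,0,0,0,0],[0,0,0,0,0,0,0],[0,0,0,0,0,0,0],[0,0,4,0,0,0,0],[0,0,7,0,0,0.0001,0],[0,0,7,0,0,0.0001,0],[0,0,7,0,0,0.0001,0]]}}

```text
time: 24.88
tool_pos: [0.5611, -0.1568, 0.1151]
tcp_rot: [1.836, 2.549, 0.001]
wrist_force: [-0.4, -0.6, 1.1]
width: 0.394
grip_force: 21.1
```

{"op": "drive_tool", "data": {"rows": [[0,0,7,0,0,0.0001,0],[0,0,7,0,0,0.0001,0],[0,0,7,0,0,0.0001,0],[0,0,7,0,0,0.0001,0],[0,0,7,0,0,0.0001,0],[0,0,7,0,0,0.0001,0],[0,0,7,0,0,0.0001,0],[0,0,7,0,0,0.0001,0]]}}

```text
time: 25.55
tool_pos: [0.562, -0.157, 0.1145]
tcp_rot: [2.817, 1.388, 0.003]
wrist_force: [1.4, -1.1, -1.8]
width: 0.391
grip_force: 20.9
```

{"op": "drive_tool", "data": {"rows": [[0,0,7,0,0,0.0001,0],[0,0,7,0,0,0.0001,0],[0,0,7,0,0,0.0001,0],[0,0,7,0,0,0.0001,0],[0,0,7,0,0,0.0001,0],[0,0,7,0,0,0.0001,0],[0,0,7,0,0,0.0001,0],[0,0,7,0,0,0.0001,0]]}}

```text
time: 26.22
tool_pos: [0.5622, -0.1579, 0.1139]
tcp_rot: [3.138, -0.096, 0.005]
wrist_force: [2.1, -3.7, -0.8]
width: 0.391
grip_force: 20.8
```

{"op": "drive_tool", "data": {"rows": [[0,0,7,0,0,0.0001,0],[0,0,7,0,0,0.0001,0],[0,0,7,0,0,0.0001,0],[0,0,7,0,0,0.0001,0],[0,0,7,0,0,0.0001,0],[0,0,7,0,0,0.0001,0],[0,0,3,0,0,0,0],[0,0,0,0,0,0,0]]}}

```text
time: 26.88
tool_pos: [0.5618, -0.1585, 0.1132]
tcp_rot: [2.865, -1.285, 0.005]
wrist_force: [0.9, -6.2, -1.8]
width: 0.392
grip_force: 20.9
```

{"op": "drive_tool", "data": {"rows": [[0,0,0,0,0,0,0],[0,0,0,0,0,0,0],[0,0,0,0,0,0,0]]}}

```text
time: 27.13
tool_pos: [0.5618, -0.1585, 0.1132]
tcp_rot: [2.866, -1.281, 0.005]
wrist_force: [0.8, -6.1, -1.7]
width: 0.389
grip_force: 20.9
```

```bash
python3 kd.py k9.png; python3 - <<'E'
from fit import *
p=read_camera('top')
for n in ['locating_pin','ball_pin','swing_bar','screw_knob']:
    print(n,[(round(m['score'],2),np.round(m['bbox']).tolist()) for m in masks_of(p,n)[:2]])
a=cv2.imread('pics/top0.png');b=p['color'][:,:,::-1];c=lambda i:i[90:290,150:390]
cv2.imwrite('pics/fin.png',np.hstack([cv2.resize(c(b),None,fx=2,fy=2),cv2.resize(cv2.imread('pics/k9.png'),(530,400))[:,100:420]]))
E
```

```text
27.18 [ 0.5618 -0.1584  0.1132] yaw -48.17 q6 2.097 F [ 1.6 -5.3 -0.7] w 0.391 [[218.8, 224.2, 285.6, 312.9], 4221, np.float64(252.0), np.float64(267.6)] [(np.int32(315), [234.4, 229.5]), (np.int32(21), [268.9, 226.2]), (np.int32(94), [279.5, 231.2]), (np.int32(187), [251.9, 281.5]), (np.int32(70), [279.9, 295.6]), (np.int32(80), [221.9, 295.2])]
locating_pin []
ball_pin []
swing_bar [(0.84, [248.0, 168.0, 314.0, 195.0]), (0.32, [241.0, 159.0, 329.0, 215.0])]
screw_knob []
```

View pics/fin.png

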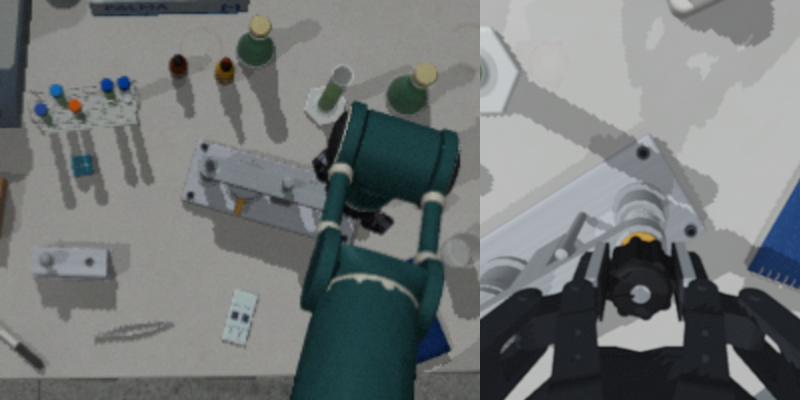

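The final picture shows the bar closed with the pin standing in it at (288,185), the ball pin still in the block, and the knob in the gripper at (640,285). Handing in.

```bash
python3 -c "
from workcell import workorder;print(workorder.finish_job())"
```

```text
the job is handed in; nothing more can be done
None
```

The locating pin is fully home through the bar and released. The hand screw dropped onto its thread about 66° back, was turned one turn forward (366° by command), and its knob is still held in the gripper; the job is handed in at 27 s.

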